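# Scrub out a rinsing cup with a long brush

### The job

Take the long brush from its round wooden holder and scrub out the white cup that leans in the wooden stand: along the cup's slant, run the brush gently all the way down to the bottom and back up at least halfway, three times. Then lower the brush, head down, back into its holder and let go, so that it stands upright on the holder's floor. Leave the cup seated in its stand and do not disturb the scissors, the wire coil or the glue pot.

Things in the scene. Friction and masses are not known exactly. Their poses are not given: they have to be found in the camera images.
- brush: Long rigid brush, 225 mm, round about its z axis. Origin: centre of the flat bristle end; +z runs along it to the handle. Black bristle head z = 0 to 65 mm, diameter 40 mm (28 mm at the end face, widening over 10 mm); steel rod, diameter 8 mm; pale wooden handle z = 140 to 225 mm, diameter 20 mm. About 80 g. Starts standing in the holder, head down.
- brush_grip (a point): Point on the brush's axis in the middle part of its handle, 180 mm from the bristle end (45 mm below the handle's top).
- holder: Dark wooden brush holder, fixed to the table: a round pot 62 mm in outer and 50 mm in inner diameter, 64 mm high overall, on a round foot 100 mm in diameter and 8 mm thick. Origin at the centre of its underside, z up.
- holder_floor (a point): Centre of the holder's inner floor, 12 mm above the table, 52 mm below the holder's rim.
- stand: Wooden stand, fixed to the table: a flat foot 130 x 100 x 10 mm with an open square socket 84 x 84 x 50 mm on it (inside 65 mm square, 44 mm deep), leaning 30 degrees from vertical towards the stand's own -x. Origin at the centre of the foot's underside, z up. The cup sits in the socket.
- cup: White ceramic straight cup, loose in the stand's bore and leaning with it (about 30 degrees from vertical). Outer diameter 62 mm, inner diameter 54 mm, height 112 mm, inner depth 106 mm. Origin at the centre of its underside; +z along the cup's axis out of the mouth. About 300 g.
- cup_floor (a point): Centre of the cup's inner floor; axes as the cup's, +z out of the mouth.
- cup_mouth (a point): Centre of the cup's mouth, at rim level, 106 mm from the inner floor along the cup's axis; about 134 mm above the table.
- scissors: Bystander: scissors with orange handles lying flat, about 145 mm long and 10 mm high. Origin at the pivot on the underside.
- wire_coil: Bystander: flat coil of copper wire, 74 mm in diameter, about 11 mm high. Origin at its centre, underside.
- glue_pot: Bystander: closed white pot with a black lid, 56 mm in diameter, 75 mm high. Origin at the centre of its underside.
Mind the look-alikes: they are no part of the job. Of the things that look like the cup, the middle-sized one is meant.

How it is judged:
By the outcome, as a careful person would: the job done as asked, in the order asked, and still so for the second after the job is handed in, with the robot touching nothing.
It also fails if it takes over 56 s, if anything falls off the work surface, if the arm or the gripper's body presses on something with over 40 N, if the wrist force passes 120 N, or if a joint passes its speed limit or range.

### The arm

A 6-joint arm with a two-finger parallel gripper is mounted at the origin on the work surface. World frame = base frame: x ahead of the robot, y to its left, z up, the work surface at z = 0. Lengths are in m, angles in rad, forces in N, time in s.
With the tool pointing down it reaches from about 0.375 to 0.825 m from the base axis. Payload 5.5 kg.
Tool frame: the origin (TCP) lies at the centre of the arm's flange, where the gripper is bolted on; the fingertips stand env.tip_reach ahead of it and the grasp point (between the pads) lies 155 mm ahead of it (env.tip_reach is the distance from the TCP to the fingertips, in m); z points along the fingers, y is the line along which they close (so a half turn about z gives the same grasp; the last joint's range is limited). The gripper opens to 85 mm and grips with 20 to 120 N. Pads are 22 mm wide; open, the fingers measure 114 mm over their backs; the gripper's body (76 mm by 85 mm) begins 54 mm behind the grasp point. The pads swing forward as they close: fully open they stand 13 mm farther back than shut.
Start: joints at [-1.196, 0.314, -0.047, 1.21, 0, 1.571], TCP at [0.22, -0.558, 0.405] pointing down, gripper open.
Joint ranges: [-2.67, 2.67], [-0.69, 1.73], [-1.03, 1.25], [-2.08, 2.16], [-1.42, 1.45], [-3.14, 3.14]. Speed limits (rad/s): [2.39, 2.39, 3.01, 3.14, 3.14, 3.14].

### API

Orientations are given as a unit quaternion [w, x, y, z].
In Python, from bench import env gives the robot as it stands. The module is installed in compiled form; this text tells all that it offers.
- The arm moves only by the shell command python3 -m crank 'ROWS' [FORCE]. ROWS is text: rows parted by semicolons, each of 7 numbers parted by spaces: the shift along the tool's x, y, z scaled (see below), then the turn, a rotation vector about the tool's x, y, z scaled (see below), then the opening, from 0 (shut) to 1 (fully open). A call has exactly 10 rows; each row shifts and turns the commanded pose from where the row before left it, along the tool's axes as they then stand; what a row does not reach is not made up. The controller multiplies each number of a shift by 30 mm and each number of a turn by 8 degrees. A row lasts 1/8 s, in which the tool goes at most 62.5 mm and 10.7 degrees, less where a joint would pass 70% of its speed; a pose out of reach is approached as far as the arm can. A call with a number of a shift or a turn outside -1 to 1 is refused whole. A call with a gripper value outside its range is refused whole. The fingers move at their own pace and stop on an object; FORCE is the grip in N (left out, the last holds). Time passes only in rows, so rows that do not move let the fingers close, or fill a call up. It gives the time, the measured TCP pose, the force, the opening and the grip force at its end, in the units of the state.
- env.observe(): the state, without advancing time (a new reading comes with each control period).
- env.snapshot(name): name is "side" or "top"; returns (picture, depth): 384x512x3 uint8, blue, green, red; 384x512 float32, m along the optical axis (not along the pixel's ray), 0 where there is no reading.
- env.get_calibration(name): a dict with "vertical_fov" (degrees; the focal length in pixels is half the picture's height over the tangent of half this angle, whatever the lens; pixels are square), "cx", "cy" (the principal point, pixels), "k1" (the pictures are not rectified: a ray, as slopes to the right and down, at radius r is drawn at 1 + k1 r^2 times it, then the intrinsics apply), "camera_from_world" (4x4, takes a point from world to camera coordinates). Camera axes: x right, y down, z forward; pixel columns grow to the right and rows downward; lengths in m; the calibration is good to about 2 mm. A picture is of the moment at which its call begins. get_calibration takes no time and is no camera call.
- env.hand_in(): hands the job in; it is judged then, once.
Trained networks look in the newest picture that a camera, given by its name, has taken for a name from the list of things; names that differ only in an ending like _2 or _b are one class to them, and where a whole thing is asked for, a point or a joint stands for the part that bears it (a point fixed in the world has none). Each returns a list of dicts, best first, with "score" (0 to 1); they miss things now and then, are a little off and sometimes report something else, mostly with a low value. They report only what shows in the picture. A call takes as long as a camera call. They do not tell look-alikes from the thing itself.
- env.look_for(camera, name): "box" ([left, top, right, bottom] in pixels, round what is visible of it).
The state is a dict: "t": time; "joint_positions": joint angles; "joint_velocities": joint speeds; "joint_efforts": joint torques, N m; "position": TCP position; "tcp_rot": TCP orientation; "ft_force": force on the tool from outside, world axes, zero at the start; "moment": the same for the moment, N m; "grip_width": finger opening in m; "grasp_force": force on a finger pad.
Only numpy, scipy, OpenCV 4.12 (cv2) and the standard library are available. Lean on these libraries where they do the work, as an engineer would, in place of code of your own. Each camera call takes 0.05 s, during which the arm holds its last target. There are 200 camera calls.

## Working session

There is one attempt and no reset: what is moved stays moved. The work goes in short steps, Python scripts to look and compute and a shell command to move; the robot and the scene stay as the last step left them, time stands still between calls to the robot, and variables do not carry over. Pictures are saved under pics/ and viewed, at most 10 in all, crops included, and the job is handed in when it is done.

```bash
mkdir -p pics
cat > h.py <<'E'
import numpy as np, cv2
from bench import env
def cam(n):
    c=env.get_calibration(n); f=192/np.tan(np.radians(c["vertical_fov"])/2)
    return f,c["cx"],c["cy"],c["k1"],np.array(c["camera_from_world"])
def cloud(n,depth):
    f,cx,cy,k1,T=cam(n)
    v,u=np.mgrid[0:384,0:512].astype(float)
    xd=(u-cx)/f; yd=(v-cy)/f; x=xd.copy(); y=yd.copy()
    for _ in range(20):
        s=1+k1*(x*x+y*y); x=xd/s; y=yd/s
    P=np.stack([x*depth,y*depth,depth],-1)
    return (P-T[:3,3])@T[:3,:3]   # R^T (p-t)
def proj(n,p):
    f,cx,cy,k1,T=cam(n); q=np.atleast_2d(p)@T[:3,:3].T+T[:3,3]
    a=q[:,:2]/q[:,2:]; a=a*(1+k1*(a**2).sum(1,keepdims=True)); return a*f+[cx,cy]
E
python3 - <<'E'
from h import *
ims=[]
for n in("side","top"):
    im,d=env.snapshot(n); np.savez(f"{n}.npz",im=im,d=d); cv2.imwrite(f"pics/{n}0.png",im)
    print(n,cam(n)[3],np.linalg.inv(cam(n)[4])[:3,3].round(3))
    for o in("brush","holder","stand","cup","glue_pot","scissors","wire_coil"):
        print(o,[(np.round(r["box"]).astype(int).tolist(),round(r["score"],2)) for r in env.look_for(n,o)][:5])
print(env.observe()["t"],env.tip_reach,env.observe()["tcp_rot"])
E
```

```text
side -0.13715401062765156 [0.456 0.763 0.942]
brush [([288, 106, 309, 166], 0.94), ([244, 228, 292, 262], 0.31)]
holder [([280, 149, 309, 186], 0.7), ([248, 226, 289, 266], 0.39)]
stand [([220, 225, 285, 289], 0.84)]
cup [([247, 228, 290, 263], 0.92), ([133, 242, 202, 293], 0.75), ([226, 292, 260, 328], 0.61)]
glue_pot [([213, 176, 232, 212], 0.91)]
scissors [([310, 215, 364, 246], 0.67)]
wire_coil [([251, 198, 274, 222], 0.83)]
top -0.006522140994713646 [0.444 0.039 1.143]
brush [([318, 214, 345, 240], 0.83)]
holder [([303, 215, 343, 249], 0.68)]
stand [([182, 188, 224, 241], 0.9)]
cup [([132, 201, 163, 236], 0.79), ([147, 112, 185, 174], 0.77), ([175, 206, 208, 243], 0.59)]
glue_pot [([255, 154, 274, 180], 0.74), ([178, 190, 222, 239], 0.57)]
scissors [([244, 253, 272, 311], 0.65)]
wire_coil [([250, 194, 275, 224], 0.57)]
0.8 0.1734 [ 2.09984332e-05  9.82489842e-01  1.86316154e-01 -1.46473343e-06]
```

View pics/side0.png

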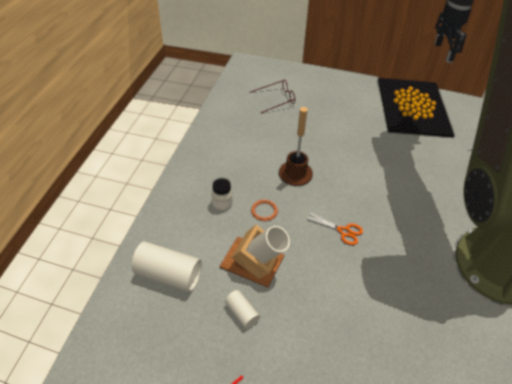

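View pics/top0.png

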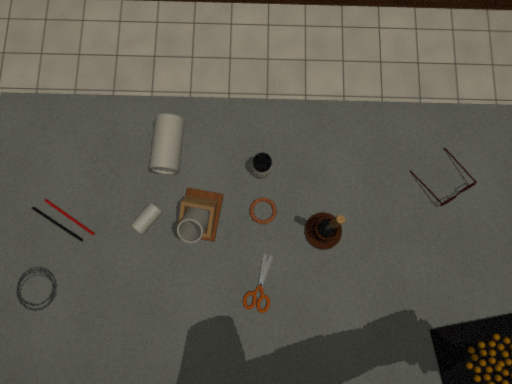

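The side view shows the brush upright in its holder at about (300,150), the cup leaning in the stand at (268,243) and decoy cups at (167,267) and (242,308). In the top view the brush handle tip is at (340,219), the holder at (323,230), the cup mouth at (190,231) and the stand foot at (202,214).

```bash
python3 - <<'E'
from h import *
from scipy.optimize import least_squares
C={}
for n in("side","top"):
    z=np.load(n+".npz"); C[n]=(z["im"].astype(int),cloud(n,z["d"]))
    print(n,"table z",np.median(C[n][1][...,2][250:260,330:340]) , cam(n)[4][2,:3].round(3))
def sel(n,b,zlo,zhi,f=None):
    im,P=C[n]; l,t,r,bt=b; p=P[t:bt,l:r].reshape(-1,3); c=im[t:bt,l:r].reshape(-1,3)
    m=(p[:,2]>zlo)&(p[:,2]<zhi)&np.isfinite(p).all(1)
    if f is not None: m&=f(c)
    return p[m]
for n,b,bh in(("side",(280,95,325,190),0),("top",(295,205,355,255),0)):
    for lo,hi in((.003,.013),(.055,.07),(.15,.19),(.19,.215),(.215,.235),(.235,.25)):
        p=sel(n,b,lo,hi)
        if len(p): print(n,lo,hi,len(p),np.median(p,0).round(4),p.min(0).round(3),p.max(0).round(3))
# stand & cup by colour
for n,b in(("side",(210,218,300,292)),("top",(170,180,232,250))):
    white=lambda c:(c.max(1)-c.min(1)<40)&(c.mean(1)>110)
    wood=lambda c:(c[:,2]-c[:,0]>40)
    p=sel(n,b,.03,.2,white); print(n,"white",len(p),p.mean(0).round(4),p.min(0).round(3),p.max(0).round(3))
    p=sel(n,b,.004,.016,wood)
    if len(p)>10:
        r=cv2.minAreaRect(p[:,:2].astype(np.float32)*1000); print(n,"foot",len(p),r)
    p=sel(n,b,.03,.2,wood); print(n,"socket",len(p),p.mean(0).round(4),p.min(0).round(3),p.max(0).round(3))
E
python3 - <<'E'
from h import *
im=np.load("side.npz")["im"]; t=np.load("top.npz")["im"]
a=cv2.resize(im[215:295,210:310],(500,400),interpolation=2); b=cv2.resize(t[180:250,160:235],None,fx=5,fy=5,interpolation=2)
b=cv2.resize(t[185:255,165:220],(300,400),interpolation=2)
cv2.imwrite("pics/c.png",np.hstack([a,b]))
E
```

```text
side table z 0.002267739616784718 [ 0.179 -0.647 -0.741]
top table z -0.0004784083181104557 [ 0.192 -0.007 -0.981]
side 0.003 0.013 1346 [ 0.5766 -0.2661  0.0045] [ 0.483 -0.565  0.003] [ 0.701 -0.09   0.013]
side 0.055 0.07 188 [ 0.5703 -0.145   0.065 ] [ 0.543 -0.191  0.055] [ 0.604 -0.129  0.07 ]
side 0.15 0.19 81 [ 0.571  -0.1501  0.173 ] [ 0.562 -0.159  0.154] [ 0.582 -0.145  0.19 ]
side 0.19 0.215 59 [ 0.5701 -0.15    0.2046] [ 0.562 -0.16   0.191] [ 0.582 -0.144  0.215]
side 0.215 0.235 48 [ 0.5716 -0.1497  0.2257] [ 0.562 -0.158  0.215] [ 0.581 -0.145  0.235]
side 0.235 0.25 40 [ 0.5714 -0.1551  0.2385] [ 0.562 -0.169  0.235] [ 0.581 -0.146  0.242]
top 0.003 0.013 633 [ 0.5611 -0.1485  0.0069] [ 0.51  -0.243  0.003] [ 0.643 -0.087  0.013]
top 0.055 0.07 200 [ 0.5656 -0.1518  0.0628] [ 0.543 -0.19   0.055] [ 0.602 -0.131  0.07 ]
top 0.15 0.19 28 [ 0.5676 -0.1497  0.1713] [ 0.563 -0.159  0.153] [ 0.578 -0.148  0.187]
top 0.19 0.215 25 [ 0.5667 -0.1508  0.2017] [ 0.562 -0.161  0.19 ] [ 0.581 -0.148  0.212]
top 0.215 0.235 38 [ 0.5686 -0.1536  0.2307] [ 0.563 -0.166  0.215] [ 0.582 -0.148  0.235]
top 0.235 0.25 49 [ 0.5726 -0.1569  0.2368] [ 0.564 -0.166  0.235] [ 0.581 -0.149  0.239]
side white 937 [0.5689 0.1758 0.111 ] [0.525 0.12  0.031] [0.642 0.278 0.153]
side foot 769 ((603.2767333984375, 119.33272552490234), (197.0559844970703, 130.9585418701172), 81.12603759765625)
side socket 919 [0.6058 0.1885 0.0708] [0.539 0.123 0.03 ] [0.652 0.217 0.139]
top white 24 [0.5556 0.1729 0.1354] [0.526 0.148 0.115] [0.575 0.203 0.149]
top foot 449 ((610.1597900390625, 165.86984252929688), (98.08235168457031, 128.74569702148438), 81.10710144042969)
top socket 568 [0.6105 0.1591 0.0762] [0.545 0.121 0.03 ] [0.652 0.211 0.099]
```

View pics/c.png

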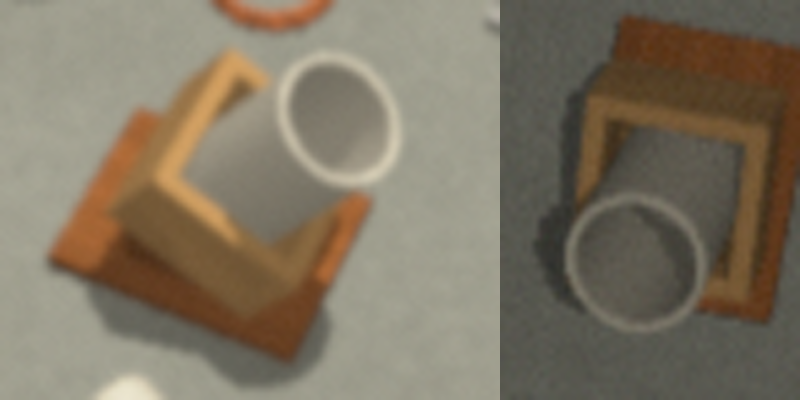

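The crop shows the cup seated and leaning toward the stand's lower side in the top view, with a clear round mouth. Next I fit its axis, the holder and the brush.

```bash
cat > fit.py <<'E'
from h import *
from scipy.optimize import least_squares
C={}
for n in("side","top"):
    z=np.load(n+".npz"); C[n]=(z["im"].astype(int),cloud(n,z["d"]))
def pts(n,b,zlo,zhi,f):
    im,P=C[n]; l,t,r,bt=b; p=P[t:bt,l:r].reshape(-1,3); c=im[t:bt,l:r].reshape(-1,3)
    return p[(p[:,2]>zlo)&(p[:,2]<zhi)&f(c)]
white=lambda c:(c.max(1)-c.min(1)<30)
def res(q,S):
    m=q[:3]; a=np.array([q[3],q[4],1.]); a/=np.linalg.norm(a); out=[]
    for p in S:
        w=p-m; h=w@a; r=np.linalg.norm(w-np.outer(h,a),axis=1)
        d=np.stack([np.hypot(r-.031,np.maximum(h,0)),np.hypot(r-.027,np.maximum(h,0)),np.hypot(h,np.maximum(np.abs(r-.029)-.002,0)),np.hypot(h+.106,np.maximum(r-.027,0))],1)
        out.append(d.min(1))
    return np.concatenate(out)
B={"side":(236,220,296,270),"top":(172,200,212,246)}
for use in(["side"],["top"],["side","top"]):
    S=[pts(n,B[n],.055,.16,white) for n in use]
    r=least_squares(res,[.555,.173,.134,-.57,.09],args=(S,),loss="soft_l1",f_scale=.002)
    a=np.array([r.x[3],r.x[4],1]);a/=np.linalg.norm(a)
    print(use,[len(s) for s in S],r.x[:3].round(4),a.round(4),"tilt",np.degrees(np.arccos(a[2])).round(1),"az",np.degrees(np.arctan2(a[1],a[0])).round(1),"med",np.median(res(r.x,S)).round(4))
# handle (r=10mm) cylinder and holder outer (31mm)
def circ(n,b,lo,hi,R,x0):
    p=pts(n,b,lo,hi,lambda c:c[:,0]>-1); p=p[np.linalg.norm(p[:,:2]-x0,axis=1)<R+.012]
    r=least_squares(lambda q:np.hypot(*(p[:,:2]-q).T)-R,x0,loss="soft_l1",f_scale=.0015); return r.x.round(4),len(p)
for n,b in(("side",(275,95,325,190)),("top",(295,205,355,255))):
    for lo,hi in((.155,.195),(.195,.232)): print(n,"handle",lo,*circ(n,b,lo,hi,.010,[.572,-.157]))
    print(n,"holder",*circ(n,b,.015,.055,.031,[.572,-.157]))
    p=pts(n,b,.003,.012,lambda c:c[:,2]-c[:,0]>15); print(n,"foot",cv2.minEnclosingCircle((p[:,:2]*1000).astype(np.float32)))
    p=pts(n,b,.055,.07,lambda c:c[:,2]-c[:,0]>15); print(n,"rim",cv2.minEnclosingCircle((p[:,:2]*1000).astype(np.float32)))
E
python3 fit.py
```

```text
['side'] [912] [0.5507 0.1753 0.1366] [-0.4908  0.0823  0.8674] tilt 29.8 az 170.5 med 0.0006
['top'] [770] [0.552  0.1741 0.1364] [-0.511   0.063   0.8572] tilt 31.0 az 173.0 med 0.0008
['side', 'top'] [912, 770] [0.5508 0.175  0.1368] [-0.5119  0.0832  0.855 ] tilt 31.2 az 170.8 med 0.0009
side handle 0.155 [ 0.5717 -0.1581] 92
side handle 0.195 [ 0.5719 -0.1577] 87
side holder [ 0.5736 -0.1623] 224
side foot ((587.388671875, -324.3397521972656), 242.1643524169922)
side rim ((574.289306640625, -159.82867431640625), 32.643245697021484)
top handle 0.155 [ 0.5726 -0.1581] 31
top handle 0.195 [ 0.5727 -0.1581] 39
top holder [ 0.5734 -0.1606] 114
top foot ((573.0559692382812, -160.5585479736328), 49.82707214355469)
top rim ((572.4323120117188, -159.78138732910156), 30.804929733276367)
```

```bash
cat >> h.py <<'E'
from scipy.spatial.transform import Rotation as R
MOUTH=np.array([.551,.175,.1365]); AX=R.from_euler('z',-9,degrees=True).apply([-np.sin(np.radians(30.5)),0,np.cos(np.radians(30.5))])
BR=np.array([.5722,-.158,0])
def rot(z):  # tool rotation with given z, y in the vertical plane at az -9
    z=np.array(z,float); x=np.array([np.cos(np.radians(81)),np.sin(np.radians(81)),0]); return R.from_matrix(np.c_[x,np.cross(z,x),z])
DOWN=[0,0,-1]
def go(p,z=DOWN):
    s=env.observe(); q=s["tcp_rot"]; c=R.from_quat([*q[1:],q[0]])
    print("t",round(s["t"],2),"pos",np.round(s["position"],4),"F",np.round(s["ft_force"],1),"w",round(s["grip_width"],4),"gf",round(s["grasp_force"],1),"j",np.round(s["joint_positions"],2))
    print("shift units",(c.inv().apply(np.array(p)-s["position"])/.03).round(3),"turn units",(np.degrees((c.inv()*rot(z)).as_rotvec())/8).round(3))
E
python3 -m crank '0 0 -0.3 0 0 -0.74 1;0 0 -0.3 0 0 -0.74 1;0 0 -0.3 0 0 -0.74 1;0 0 -0.3 0 0 -0.74 1;0 0 -0.3 0 0 -0.74 1;0 0 0 0 0 -0.74 1;0 0 0 0 0 -0.74 1;0 0 0 0 0 -0.74 1;0 0 0 0 0 -0.74 1;0 0 0 0 0 -0.74 1'
python3 -c "
from h import *
go([.5722,-.158,.45])"
```

```text
t: 2.05
position: [0.2196, -0.5583, 0.4497]
tcp_rot: [-0.0, 0.761, 0.649, -0.0]
ft_force: [-0.7, -0.1, 0.6]
grip_width: 0.0852
grasp_force: 0.0
t 2.05 pos [ 0.2196 -0.5583  0.4497] F [-0.7 -0.1  0.6] w 0.0852 gf 0.0 j [-1.2   0.3   0.04  1.31 -0.    0.53]
shift units [ 1.5041e+01  9.4850e+00 -1.0000e-02] turn units [-0.     0.    -0.016]
```

```bash
python3 -m crank '0.5 0.32 0 0 0 0 1;0.9 0.57 0 0 0 0 1;0.9 0.57 0 0 0 0 1;0.9 0.57 0 0 0 0 1;0.9 0.57 0 0 0 0 1;0.9 0.57 0 0 0 0 1;0.9 0.57 0 0 0 0 1;0.9 0.57 0 0 0 0 1;0.9 0.57 0 0 0 0 1;0.9 0.57 0 0 0 0 1' >/dev/null
python3 -m crank '0.9 0.57 0 0 0 0 1;0.9 0.57 0 0 0 0 1;0.9 0.57 0 0 0 0 1;0.9 0.57 0 0 0 0 1;0.9 0.57 0 0 0 0 1;0.9 0.57 0 0 0 0 1;0.5 0.32 0 0 0 0 1;0.5 0.3 0 0 0 0 1;0 0 0 0 0 0 1;0 0 0 0 0 0 1'
python3 -c "
from h import *
go([.5722,-.158,.350])"
```

```text
t: 4.55
position: [0.5731, -0.1608, 0.4497]
tcp_rot: [-0.0, 0.762, 0.647, -0.0]
ft_force: [0.6, -0.3, -0.6]
grip_width: 0.0857
grasp_force: 0.0
t 4.55 pos [ 0.5731 -0.1608  0.4497] F [ 0.6 -0.3 -0.6] w 0.0857 gf 0.0 j [-0.27  0.29  0.03  1.3  -0.    1.46]
shift units [ 0.089 -0.044  3.323] turn units [-0.003  0.003 -0.046]
```

```bash
python3 -m crank '0.09 -0.04 0.4 0 0 -0.04 1;0 0 0.7 0 0 0 1;0 0 0.7 0 0 0 1;0 0 0.7 0 0 0 1;0 0 0.5 0 0 0 1;0 0 0.3 0 0 0 1;0 0 0 0 0 0 1;0 0 0 0 0 0 0;0 0 0 0 0 0 0;0 0 0 0 0 0 0' 50
python3 -m crank '0 0 0 0 0 0 0;0 0 0 0 0 0 0;0 0 0 0 0 0 0;0 0 0 0 0 0 0;0 0 0 0 0 0 0;0 0 -0.3 0 0 0 0;0 0 -0.6 0 0 0 0;0 0 -0.6 0 0 0 0;0 0 -0.6 0 0 0 0;0 0 -0.6 0 0 0 0'
python3 -c "
from h import *
go([.5722,-.158,.450])"
```

```text
t: 5.8
position: [0.5729, -0.1576, 0.3512]
tcp_rot: [0.0, 0.76, 0.649, 0.0]
ft_force: [0.4, -0.2, -0.1]
grip_width: 0.0324
grasp_force: 0.0
t: 7.05
position: [0.5723, -0.1575, 0.4319]
tcp_rot: [-0.001, 0.76, 0.649, -0.001]
ft_force: [-0.6, 0.3, -1.0]
grip_width: 0.0184
grasp_force: 48.9
t 7.05 pos [ 0.5723 -0.1575  0.4319] F [-0.6  0.3 -1. ] w 0.0184 gf 48.9 j [-0.27  0.29 -0.01  1.27 -0.    1.46]
shift units [-0.018 -0.002 -0.602] turn units [-0.014 -0.001 -0.001]
```

```bash
python3 -c "
from h import *
pre=MOUTH+AX*(.338+.035); print(pre, MOUTH-AX*.106, AX)
go([*pre[:2],.48])"
```

```text
[0.36401893 0.20461489 0.45788768] [0.60413671 0.16658397 0.04516731] [-0.50128972  0.07939649  0.86162916]
t 7.05 pos [ 0.5723 -0.1575  0.4319] F [-0.6  0.3 -1. ] w 0.0184 gf 48.9 j [-0.27  0.29 -0.01  1.27 -0.    1.46]
shift units [10.834 -8.75  -1.584] turn units [-0.014 -0.001 -0.001]
```

```bash
python3 -m crank '0 0 -0.8 0 0 0 0;0.4 -0.32 -0.8 0 0 0 0;0.85 -0.69 0 0 0 0 0;0.85 -0.69 0 0 0 0 0;0.85 -0.69 0 0 0 0 0;0.85 -0.69 0 0 0 0 0;0.85 -0.69 0 0 0 0 0;0.85 -0.69 0 0 0 0 0;0.85 -0.69 0 0 0 0 0;0.85 -0.69 0 0 0 0 0' >/dev/null
python3 -m crank '0.85 -0.69 0 0 0 0 0;0.85 -0.69 0 0 0 0 0;0.85 -0.69 0 0 0 0 0;0.6 -0.45 0 0 0 0 0;0.4 -0.3 0 -0.4 0 0 0;0 0 0 -0.85 0 0 0;0 0 0 -0.85 0 0 0;0 0 0 -0.85 0 0 0;0 0 0 -0.85 0 0 0;0 0 0 0 0 0 0'
python3 - <<'E'
from h import *
go(MOUTH+AX*(.338+.035),-AX)
for n in("side","top"):
    im,d=env.snapshot(n); np.savez(f"{n}2.npz",im=im,d=d)
    if n=="side": a=cv2.resize(im[170:290,190:320],(433,400),interpolation=2)
    else: b=cv2.resize(im[170:290,140:250],(367,400),interpolation=2)
cv2.imwrite("pics/pre.png",np.hstack([a,b]))
E
```

```text
t: 9.55
position: [0.3654, 0.2013, 0.4792]
tcp_rot: [0.199, 0.734, 0.627, 0.17]
ft_force: [-1.1, 0.0, -1.4]
grip_width: 0.0187
grasp_force: 49.3
t 9.55 pos [0.3654 0.2013 0.4792] F [-1.1  0.  -1.4] w 0.0187 gf 49.3 j [ 0.64 -0.27 -0.55  0.9  -0.37  2.29]
shift units [ 0.101 -0.411  0.582] turn units [-0.024 -0.002  0.009]
```

View pics/pre.png

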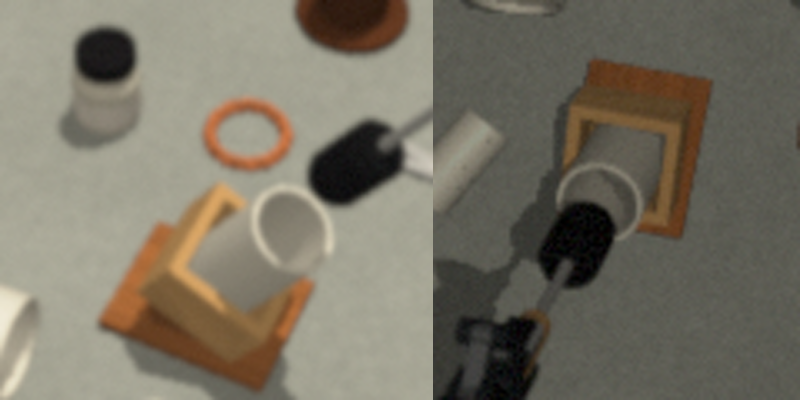

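The picture shows the brush head tilted above the mouth at the cup's slant. I check the head's true line against the tool axis with the depth.

```bash
cat > chk.py <<'E'
from h import *
from scipy.optimize import least_squares
s=env.observe(); q=s["tcp_rot"]; c=R.from_quat([*q[1:],q[0]]); p0=np.array(s["position"]); M=c.as_matrix()
S=[]
for n in("side","top"):
    z=np.load(n+"2.npz"); P=cloud(n,z["d"]).reshape(-1,3); im=z["im"].reshape(-1,3)
    L=(P-p0)@M   # tool coords
    def f(lo,hi,r): 
        m=(L[:,2]>lo)&(L[:,2]<hi)&(np.hypot(L[:,0],L[:,1])<r+.012)&(z["d"].ravel()>0); return L[m]
    h=f(.27,.33,.02)
    e=f(.25,.36,.02); print(n,len(h),"z range",np.percentile(e[:,2],[1,99]).round(4))
    for lo,hi,r in((.275,.295,.02),(.305,.325,.02)):
        g=f(lo,hi,r)
        if len(g)>15:
            v=least_squares(lambda a:np.hypot(*(g[:,:2]-a).T)-r,[0,0],loss="soft_l1",f_scale=.0015); print("  ",lo,v.x.round(4),len(g))
E
python3 chk.py
```

```text
side 514 z range [0.2536 0.3312]
   0.275 [-0.0022 -0.0004] 181
   0.305 [-0.0018  0.    ] 125
top 412 z range [0.257  0.3271]
   0.275 [ 0.0001 -0.0035] 214
   0.305 [-0.0005 -0.0023] 78
```

```bash
python3 -m crank '0.13 -0.36 0 -0.02 0 0 0;0 0 0 0 0 0 0;0 0 0 0 0 0 0;0 0 0.4 0 0 0 0;0 0 0.4 0 0 0 0;0 0 0.4 0 0 0 0;0 0 0.4 0 0 0 0;0 0 0.4 0 0 0 0;0 0 0 0 0 0 0;0 0 0 0 0 0 0' 
python3 -c "
from h import *
go(MOUTH+AX*(.338-.106),-AX)"
```

```text
t: 10.9
position: [0.3883, 0.2022, 0.4227]
tcp_rot: [0.2, 0.734, 0.626, 0.171]
ft_force: [-0.5, 0.4, -0.7]
grip_width: 0.019
grasp_force: 49.2
t 10.9 pos [0.3883 0.2022 0.4227] F [-0.5  0.4 -0.7] w 0.019 gf 49.2 j [ 0.61 -0.21 -0.64  0.74 -0.36  2.26]
shift units [-0.046 -0.107  3.279] turn units [ 0.008 -0.    -0.001]
```

```bash
python3 -m crank '0 -0.06 0.4 0 0 0 0;0 0 0.5 0 0 0 0;0 0 0.5 0 0 0 0;0 0 0.5 0 0 0 0;0 0 0.5 0 0 0 0;0 0 0.4 0 0 0 0;0 0 0.2 0 0 0 0;0 0 0.1 0 0 0 0;0 0 0 0 0 0 0;0 0 0 0 0 0 0'
python3 -c "
from h import *
go(MOUTH+AX*(.338-.106),-AX)"
```

```text
t: 12.15
position: [0.4334, 0.1951, 0.342]
tcp_rot: [0.2, 0.734, 0.626, 0.172]
ft_force: [0.6, -1.1, -1.0]
grip_width: 0.0186
grasp_force: 49.2
t 12.15 pos [0.4334 0.1951 0.342 ] F [ 0.6 -1.1 -1. ] w 0.0186 gf 49.2 j [ 0.53 -0.08 -0.73  0.5  -0.33  2.19]
shift units [-0.05  -0.051  0.187] turn units [ 0.012 -0.003 -0.002]
```

```bash
python3 -m crank '0 0 0.05 0 0 0 0;0 0 0.05 0 0 0 0;0 0 0.05 0 0 0 0;0 0 0 0 0 0 0;0 0 0 0 0 0 0;0 0 0 0 0 0 0;0 0 0 0 0 0 0;0 0 0 0 0 0 0;0 0 0 0 0 0 0;0 0 0 0 0 0 0'
python3 -c "
from h import *
go(MOUTH+AX*(.338-.106),-AX)"
```

```text
t: 13.4
position: [0.4356, 0.1946, 0.3377]
tcp_rot: [0.2, 0.734, 0.626, 0.171]
ft_force: [-0.5, -0.1, -1.6]
grip_width: 0.0183
grasp_force: 49.2
t 13.4 pos [0.4356 0.1946 0.3377] F [-0.5 -0.1 -1.6] w 0.0183 gf 49.2 j [ 0.53 -0.07 -0.73  0.48 -0.33  2.18]
shift units [-0.045 -0.042  0.025] turn units [ 0.007  0.    -0.001]
```

```bash
python3 -m crank '0 0 0.04 0 0 0 0;0 0 0.04 0 0 0 0;0 0 0 0 0 0 0;0 0 0 0 0 0 0;0 0 0 0 0 0 0;0 0 0 0 0 0 0;0 0 0 0 0 0 0;0 0 0 0 0 0 0;0 0 0 0 0 0 0;0 0 0 0 0 0 0'
python3 -c "
from h import *
go(MOUTH+AX*(.338-.106),-AX)"
```

```text
t: 14.65
position: [0.4368, 0.1944, 0.3356]
tcp_rot: [0.2, 0.734, 0.626, 0.171]
ft_force: [0.1, 0.0, -1.3]
grip_width: 0.0186
grasp_force: 49.2
t 14.65 pos [0.4368 0.1944 0.3356] F [ 0.1  0.  -1.3] w 0.0186 gf 49.2 j [ 0.52 -0.07 -0.73  0.48 -0.33  2.18]
shift units [-0.044 -0.042 -0.055] turn units [ 0.007  0.001 -0.001]
```

```bash
python3 -m crank '0 0 0.025 0 0 0 0;0 0 0.025 0 0 0 0;0 0 0.025 0 0 0 0;0 0 0 0 0 0 0;0 0 0 0 0 0 0;0 0 0 0 0 0 0;0 0 0 0 0 0 0;0 0 0 0 0 0 0;0 0 0 0 0 0 0;0 0 0 0 0 0 0'
python3 -c "
from h import *
go(MOUTH+AX*(.338-.106),-AX)"
```

```text
t: 15.9
position: [0.4381, 0.1947, 0.3354]
tcp_rot: [0.2, 0.733, 0.626, 0.172]
ft_force: [-11.4, -0.2, 14.5]
grip_width: 0.0187
grasp_force: 51.3
t 15.9 pos [0.4381 0.1947 0.3354] F [-11.4  -0.2  14.5] w 0.0187 gf 51.3 j [ 0.52 -0.07 -0.73  0.47 -0.33  2.18]
shift units [-0.061 -0.072 -0.082] turn units [ 0.02  -0.013 -0.001]
```

```bash
python3 -m crank '0 0 -0.4 0 0 0 0;0 0 -0.6 0 0 0 0;0 0 -0.6 0 0 0 0;0 0 -0.6 0 0 0 0;0 0 -0.1 0 0 0 0;0 0 0 0 0 0 0;0 0 0.5 0 0 0 0;0 0 0.6 0 0 0 0;0 0 0.5 0 0 0 0;0 0 0.4 0 0 0 0'
python3 -c "
from h import *
go(MOUTH+AX*(.338-.106),-AX)"
python3 -m crank '0 0 0.1 0 0 0 0;0 0 0.1 0 0 0 0;0 0 0.03 0 0 0 0;0 0 0.03 0 0 0 0;0 0 0 0 0 0 0;0 0 0 0 0 0 0;0 0 0 0 0 0 0;0 0 0 0 0 0 0;0 0 0 0 0 0 0;0 0 0 0 0 0 0'
python3 -c "
from h import *
go(MOUTH+AX*(.338-.106),-AX)"
```

```text
t: 17.15
position: [0.4335, 0.1946, 0.34]
tcp_rot: [0.2, 0.734, 0.627, 0.17]
ft_force: [-0.3, -0.1, -0.7]
grip_width: 0.0188
grasp_force: 49.3
t 17.15 pos [0.4335 0.1946 0.34  ] F [-0.3 -0.1 -0.7] w 0.0188 gf 49.3 j [ 0.53 -0.08 -0.73  0.49 -0.33  2.19]
shift units [-0.033 -0.022  0.125] turn units [-0.003  0.009  0.001]
t: 18.4
position: [0.4375, 0.1945, 0.3352]
tcp_rot: [0.2, 0.733, 0.626, 0.172]
ft_force: [-4.1, 0.2, 5.9]
grip_width: 0.019
grasp_force: 49.7
t 18.4 pos [0.4375 0.1945 0.3352] F [-4.1  0.2  5.9] w 0.019 gf 49.7 j [ 0.52 -0.07 -0.73  0.47 -0.33  2.18]
shift units [-0.051 -0.054 -0.078] turn units [ 0.012 -0.004 -0.002]
```

```bash
python3 -m crank '0 0 -0.4 0 0 0 0;0 0 -0.6 0 0 0 0;0 0 -0.6 0 0 0 0;0 0 -0.6 0 0 0 0;0 0 -0.2 0 0 0 0;0 0 0 0 0 0 0;0 0 0 0 0 0 0;0 0 0 0 0 0 0;0 0 0 0 0 0 0;0 0 0.3 0 0 0 0'
python3 -m crank '0 0 0.6 0 0 0 0;0 0 0.6 0 0 0 0;0 0 0.5 0 0 0 0;0 0 0.2 0 0 0 0;0 0 0.1 0 0 0 0;0 0 0.05 0 0 0 0;0 0 0.05 0 0 0 0;0 0 0 0 0 0 0;0 0 0 0 0 0 0;0 0 0 0 0 0 0'
python3 -c "
from h import *
go(MOUTH+AX*(.338-.106),-AX)"
```

```text
t: 19.65
position: [0.4061, 0.1995, 0.3891]
tcp_rot: [0.2, 0.733, 0.626, 0.172]
ft_force: [0.1, 0.2, -1.2]
grip_width: 0.0189
grasp_force: 49.3
t: 20.9
position: [0.4375, 0.1945, 0.3352]
tcp_rot: [0.2, 0.733, 0.626, 0.172]
ft_force: [-3.6, -0.2, 4.4]
grip_width: 0.0187
grasp_force: 49.6
t 20.9 pos [0.4375 0.1945 0.3352] F [-3.6 -0.2  4.4] w 0.0187 gf 49.6 j [ 0.52 -0.07 -0.73  0.47 -0.33  2.18]
shift units [-0.051 -0.054 -0.076] turn units [ 0.013 -0.004 -0.002]
```

```bash
python3 -m crank '0 0 -0.3 0 0 0 0;0 0 -0.6 0 0 0 0;0 0 -0.6 0 0 0 0;0 0 -0.6 0 0 0 0;0 0 -0.6 0 0 0 0;0 0 -0.6 0 0 0 0;0 0 -0.6 0 0 0 0;0 0 -0.6 0 0 0 0;0 0 -0.6 0 0 0 0;0 0 -0.4 0 0 0 0'
python3 -m crank '0 0 0 0.4 0 0 0;0 0 0 0.85 0 0 0;0 0 0 0.85 0 0 0;0 0 0 0.85 0 0 0;0 0 0 0.85 0 0 0;0 0 -0.4 0 0 0 0;0 0 -0.3 0 0 0 0;0 0 0 0 0 0 0;0 0 0 0 0 0 0;0 0 0 0 0 0 0'
python3 - <<'E'
from h import *
go([.573,-.160,.48])
for n in("side","top"):
    im,d=env.snapshot(n); np.savez(f"{n}2.npz",im=im,d=d)
    if n=="side": a=cv2.resize(im[170:290,190:320],(433,400),interpolation=2)
    else: b=cv2.resize(im[170:290,140:250],(367,400),interpolation=2)
cv2.imwrite("pics/post.png",np.hstack([a,b]))
E
python3 chk.py
```

```text
t: 22.15
position: [0.354, 0.2075, 0.4777]
tcp_rot: [0.2, 0.733, 0.626, 0.171]
ft_force: [0.7, -0.0, -1.8]
grip_width: 0.0188
grasp_force: 49.3
t: 23.4
position: [0.3541, 0.2075, 0.4977]
tcp_rot: [0.001, 0.76, 0.65, 0.001]
ft_force: [0.3, 0.7, -0.9]
grip_width: 0.019
grasp_force: 49.3
t 23.4 pos [0.3541 0.2075 0.4977] F [ 0.3  0.7 -0.9] w 0.019 gf 49.3 j [ 0.53 -0.07 -0.28  1.36 -0.    2.26]
shift units [-10.959   9.118   0.619] turn units [0.023 0.    0.002]
side 500 z range [0.2543 0.3307]
   0.275 [-0.0024 -0.0013] 207
   0.305 [-0.0018 -0.0012] 116
top 297 z range [0.2554 0.3275]
   0.275 [ 0.0051 -0.0045] 213
   0.305 [-0.0003 -0.0018] 31
```

View pics/post.png

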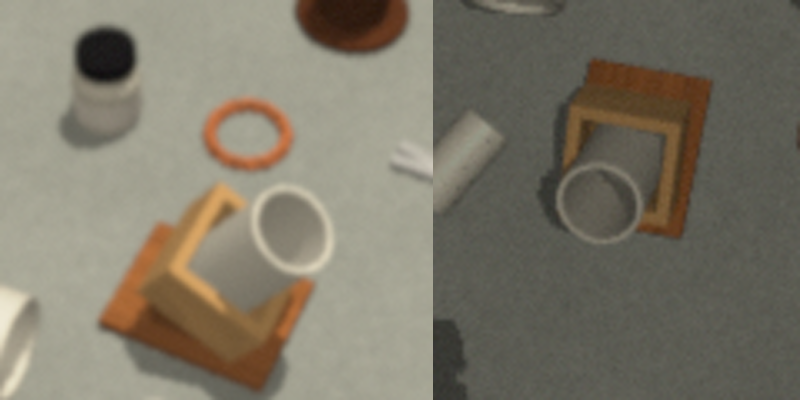

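The cup is still seated at the same place and nothing else has moved. Moving back over the holder.

```bash
python3 -m crank '-0.4 0.33 0 0 0 0 0;-0.85 0.71 0 0 0 0 0;-0.85 0.71 0 0 0 0 0;-0.85 0.71 0 0 0 0 0;-0.85 0.71 0 0 0 0 0;-0.85 0.71 0 0 0 0 0;-0.85 0.71 0 0 0 0 0;-0.85 0.71 0 0 0 0 0;-0.85 0.71 0 0 0 0 0;-0.85 0.71 0 0 0 0 0' >/dev/null
python3 -m crank '-0.85 0.71 0 0 0 0 0;-0.85 0.71 0 0 0 0 0;-0.7 0.58 0 0 0 0 0;-0.4 0.33 0 0.02 0 0 0;-0.08 0.07 0.4 0 0 0 0;0 0 0.5 0 0 0 0;0 0 0.4 0 0 0 0;0 0 0.2 0 0 0 0;0 0 0 0 0 0 0;0 0 0 0 0 0 0'
python3 - <<'E'
from h import *
go([.573,-.160,.350])
for n in("side","top"):
    im,d=env.snapshot(n); np.savez(f"{n}2.npz",im=im,d=d)
    if n=="side": a=cv2.resize(im[80:200,240:360],(400,400),interpolation=2)
    else: b=cv2.resize(im[170:290,260:380],(400,400),interpolation=2)
cv2.imwrite("pics/ret.png",np.hstack([a,b]))
E
python3 chk.py
```

```text
t: 26.0
position: [0.5734, -0.159, 0.4541]
tcp_rot: [0.0, 0.76, 0.649, 0.0]
ft_force: [0.1, -1.0, -0.9]
grip_width: 0.0187
grasp_force: 49.4
t 26.0 pos [ 0.5734 -0.159   0.4541] F [ 0.1 -1.  -0.9] w 0.0187 gf 49.4 j [-0.27  0.29  0.03  1.31  0.    1.46]
shift units [-0.033 -0.011  3.47 ] turn units [0.006 0.001 0.001]
side 317 z range [0.2543 0.3343]
   0.275 [-0.0015 -0.0016] 126
   0.305 [-0.0001 -0.0021] 85
top 255 z range [0.2547 0.3274]
   0.275 [-0.0045  0.0003] 170
   0.305 [-0.0006 -0.0015] 31
```

View pics/ret.png

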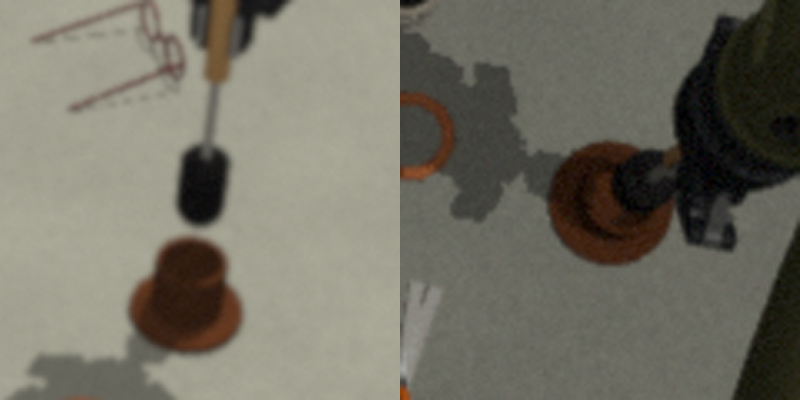

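The head hangs plumb above the pot; descending.

```bash
python3 -m crank '0 0.04 0.2 0 0 0 0;0 0 0.3 0 0 0 0;0 0 0.4 0 0 0 0;0 0 0.4 0 0 0 0;0 0 0.4 0 0 0 0;0 0 0.3 0 0 0 0;0 0 0.2 0 0 0 0;0 0 0 0 0 0 0;0 0 0 0 0 0 0;0 0 0 0 0 0 0'
python3 -c "
from h import *
go([.573,-.160,.350])"
```

```text
t: 27.35
position: [0.5747, -0.1594, 0.3881]
tcp_rot: [0.0, 0.76, 0.649, 0.0]
ft_force: [0.3, -0.1, -0.6]
grip_width: 0.0187
grasp_force: 49.4
t 27.35 pos [ 0.5747 -0.1594  0.3881] F [ 0.3 -0.1 -0.6] w 0.0187 gf 49.4 j [-0.27  0.31 -0.09  1.17  0.    1.46]
shift units [-0.029 -0.053  1.269] turn units [ 0.006  0.001 -0.   ]
```

```bash
python3 -m crank '0 0 0.3 0 0 0 0;0 0 0.3 0 0 0 0;0 0 0.3 0 0 0 0;0 0 0.2 0 0 0 0;0 0 0.08 0 0 0 0;0 0 0.03 0 0 0 0;0 0 0 0 0 0 0;0 0 0 0 0 0 0;0 0 0 0 0 0 0;0 0 0 0 0 0 0'
python3 -c "
from h import *
go([.573,-.160,.350])"
```

```text
t: 28.6
position: [0.5745, -0.1594, 0.3514]
tcp_rot: [0.0, 0.76, 0.649, 0.0]
ft_force: [-0.0, -1.2, -1.7]
grip_width: 0.0189
grasp_force: 49.4
t 28.6 pos [ 0.5745 -0.1594  0.3514] F [-0.  -1.2 -1.7] w 0.0189 gf 49.4 j [-0.27  0.33 -0.15  1.09 -0.    1.46]
shift units [-0.029 -0.048  0.045] turn units [ 0.001  0.    -0.   ]
```

```bash
python3 -m crank '0 0 0.03 0 0 0 0;0 0 0.03 0 0 0 0;0 0 0 0 0 0 0;0 0 0 0 0 0 0;0 0 0 0 0 0 0;0 0 0 0 0 0 0;0 0 0 0 0 0 0;0 0 0 0 0 0 0;0 0 0 0 0 0 0;0 0 0 0 0 0 0'
```

```text
t: 29.85
position: [0.5748, -0.1594, 0.3511]
tcp_rot: [0.001, 0.76, 0.649, 0.001]
ft_force: [-2.6, 0.3, 8.5]
grip_width: 0.0189
grasp_force: 50.5
```

```bash
python3 -m crank '0 0 -0.03 0 0 0 0;0 0 0 0 0 0 0;0 0 0 0 0 0 0;0 0 0 0 0 0 0.7;0 0 0 0 0 0 1;0 0 0 0 0 0 1;0 0 0 0 0 0 1;0 0 0 0 0 0 1;0 0 0 0 0 0 1;0 0 0 0 0 0 1' 20
python3 - <<'E'
from h import *
for n in("side",):
    im,d=env.snapshot(n); cv2.imwrite("pics/rel.png",cv2.resize(im[80:200,240:360],(400,400),interpolation=2))
E
```

```text
t: 31.1
position: [0.5745, -0.1594, 0.3504]
tcp_rot: [0.0, 0.76, 0.649, 0.0]
ft_force: [0.4, 0.7, -0.3]
grip_width: 0.0854
grasp_force: 0.0
```

View pics/rel.png

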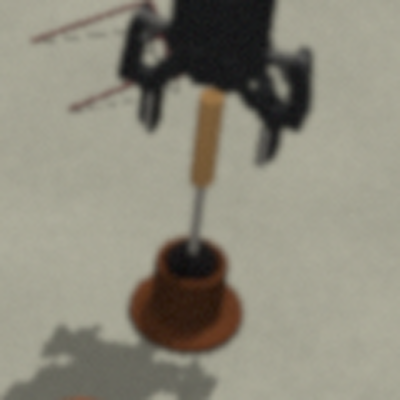

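The gripper is open and the brush stands upright and free in the holder at (195,250) in the crop, so I retreat straight up.

```bash
python3 -m crank '0 0 -0.2 0 0 0 1;0 0 -0.4 0 0 0 1;0 0 -0.5 0 0 0 1;0 0 -0.5 0 0 0 1;0 0 -0.5 0 0 0 1;0 0 -0.5 0 0 0 1;0 0 -0.5 0 0 0 1;0 0 -0.5 0 0 0 1;0 0 0 0 0 0 1;0 0 0 0 0 0 1'
python3 - <<'E'
from h import *
for n in("side",):
    im,d=env.snapshot(n); np.savez("side.npz",im=im,d=d); cv2.imwrite("pics/end.png",im[60:320,120:400])
im,d=env.snapshot("top"); np.savez("top.npz",im=im,d=d)
E
python3 fit.py
```

```text
t: 32.4
position: [0.5745, -0.1594, 0.4579]
tcp_rot: [-0.0, 0.76, 0.649, -0.0]
ft_force: [-0.8, 1.1, -0.1]
grip_width: 0.0853
grasp_force: 0.0
['side'] [903] [0.5508 0.1751 0.1366] [-0.4901  0.08    0.868 ] tilt 29.8 az 170.7 med 0.0006
['top'] [761] [0.5521 0.1744 0.1364] [-0.5066  0.0788  0.8586] tilt 30.8 az 171.2 med 0.0008
['side', 'top'] [903, 761] [0.5509 0.175  0.1364] [-0.5141  0.0847  0.8536] tilt 31.4 az 170.6 med 0.0009
side handle 0.155 [ 0.5731 -0.16  ] 85
side handle 0.195 [ 0.5732 -0.16  ] 93
side holder [ 0.5737 -0.1621] 230
side foot ((592.8492431640625, -324.4737243652344), 238.9427947998047)
side rim ((572.8572387695312, -160.47625732421875), 32.96638488769531)
top handle 0.155 [ 0.5741 -0.1601] 36
top handle 0.195 [ 0.5741 -0.1602] 39
top holder [ 0.5738 -0.1609] 126
top foot ((582.2700805664062, -169.04330444335938), 61.328819274902344)
top rim ((572.815673828125, -160.03619384765625), 30.730581283569336)
```

View pics/end.png

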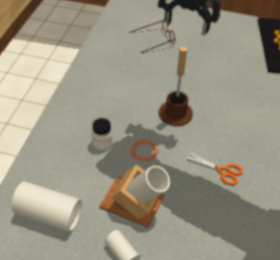

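The brush stands upright and centred in its holder at (178,85), the cup is unmoved in the stand at (140,190), and the bystanders are in place.

```bash
python3 -c "
from bench import env
print(env.hand_in())"
```

```text
the job is handed in; nothing more can be done
None
```

I scrubbed the cup three times down to its bottom, pressing about 18 N on the first touch and under 10 N on the next two, then stood the brush upright back in its holder; the cup stayed seated, the bystanders look undisturbed, and the job was handed in at about 32.5 s.

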